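# Show the flask's mark to the camera in the reading mirror

## Robot

A 6-joint arm with a two-finger parallel gripper is mounted at the origin on the work surface. World frame = base frame: x ahead of the robot, y to its left, z up, the work surface at z = 0. Lengths are in m, angles in rad, forces in N, time in s.
With the tool pointing down it reaches from about 0.375 to 0.925 m from the base axis. Payload 5.7 kg.
Tool frame: the origin (TCP) lies at the very end of the fingers, on their centre line; the grasp point (between the pads) lies 19 mm behind it; z points along the fingers, y is the line along which they close (so a half turn about z gives the same grasp; the last joint's range is limited). The gripper opens to 85 mm and grips with 20 to 120 N. Pads are 22 mm wide; open, the fingers measure 114 mm over their backs; the gripper's body (76 mm by 85 mm) begins 54 mm behind the grasp point. The pads swing forward as they close: fully open they stand 13 mm farther back than shut.
Start: joints at [-1.407, 0.359, 1.51, -0, 1.272, -0.115], TCP at [0.165, -0.577, 0.231] pointing down, gripper open.
Joint ranges: [-2.97, 2.97], [-1.01, 2.36], [0.21, 2.38], [-0.96, 4.11], [0.2, 2.71], [-2.98, 2.98]. Speed limits (rad/s): [2.39, 2.39, 3.14, 3.14, 3.14, 3.14].

## Interface

Orientations are given as [roll, pitch, yaw] about the fixed x, y, z axes, in that order (R = Rz(yaw) Ry(pitch) Rx(roll)).
In Python, from rig import manip, optics gives the robot as it stands.
- The arm moves only by the tool step_arm, never from a script. Its argument "deltas" is a list of rows, each an object with "dp": the shift along the tool's x, y, z in mm, a list of three; "delta_rot": the turn, a rotation vector about the tool's x, y, z in degrees, a list of three. A call has 1 to 12 rows; each row is the pose to reach, as a shift and turn from the pose commanded when the call began, along the tool's axes at that moment; what a row does not reach only later rows make up. A row lasts 1/10 s, in which the tool goes at most 50 mm and 8.59 degrees, less where a joint would pass 70% of its speed; a pose out of reach is approached as far as the arm can. A call with a gripper value outside its range is refused whole. "grip" is the finger opening in mm, from 0 to 85.4, set as the call begins (left out, the last holds). The fingers move at their own pace and stop on an object; "squeeze" is the grip in N (left out, the last holds). Time passes only in rows, so rows that repeat a pose let the fingers close. It gives the time, the measured TCP pose, the force, the opening and the grip force at its end, in the units of the state.
- manip.state(): the state, without advancing time (a new reading comes with each control period).
- optics.grab_frame(name): name is "scene" or "top"; returns (picture, depth): 384x512x3 uint8, red, green, blue; 384x512 float32, m along the optical axis (not along the pixel's ray), 0 where there is no reading.
- optics.camera_params(name): a dict with "camera_matrix" (3x3 intrinsics, pixels), "camera_from_world" (4x4, takes a point from world to camera coordinates). Camera axes: x right, y up, looking along -z (the intrinsics and any distortion apply to the point x, -y, -z); pixel columns grow to the right and rows downward; lengths in m; the calibration is good to about 2 mm. A picture is of the moment at which its call begins. camera_params takes no time and is no camera call.
- manip.finish_job(): hands the job in; it is judged then, once.
Trained networks look in the newest picture that a camera, given by its name, has taken for a name from the list of things; names that differ only in an ending like _2 or _b are one class to them, and where a whole thing is asked for, a point or a joint stands for the part that bears it (a point fixed in the world has none). Each returns a list of dicts, best first, with "p" (0 to 1); they miss things now and then, are a little off and sometimes report something else, mostly with a low value. They report only what shows in the picture. A call takes as long as a camera call.
- optics.spot_in(name, camera): "at" ([column, row] in pixels, amid what is visible of it).
- optics.spot_point(name, camera): "at" ([column, row] in pixels: a listed point, or the origin of a listed thing).
The state is a dict: "t": time; "joints": joint angles; "joint_vel": joint speeds; "tau": joint torques, N m; "tool_pos": TCP position; "eef_rot": TCP orientation; "wrist_force": force on the tool from outside, world axes, zero at the start; "wrist_torque": the same for the moment, N m; "width": finger opening in m; "grasp_force": force on a finger pad.
Only numpy, scipy, OpenCV 4.12 (cv2) and the standard library are available. Lean on these libraries where they do the work, as an engineer would, in place of code of your own. Each camera call takes 0.05 s, during which the arm holds its last target. There are 200 camera calls.

## Task

Set the culture flask down gently, without dropping it, on the ledges on top of the reading-mirror stand: lying flat inside the low lips, with its capped neck out through the gap on the side away from the mirror's lever, and let go of it. Then take the lever and tilt the mirror underneath until the little camera sees the ink mark on the flask's underside in the middle of the mirror. The mirror swings back when it is let go, so finish still holding the lever at that angle; leave the wash bottle and the tube rack where they stand.

Things in the scene. Friction and masses are not known exactly. Their poses are not given: they have to be found in the camera images.
- flask_center (a point): Loose culture flask, 40 to 85 g, lying flat, marked side down: clear body 64 (its x) x 46 (y) x 26 mm high (z), with a neck 18 mm across and a ribbed cap 24 mm across at the middle of the +x end, 97 mm overall. This point: centre of the body, 13 mm above its underside. Grip it across the 46 mm.
- flask_cap (a point): Centre of the flask's screw cap, 57 mm from flask_center along the flask's +x, level with it. The cap is 16 mm long.
- flask: The same flask; origin at the middle of the body's underside, where the ink mark is (a 14 mm ring with a spot in it); same axes as flask_center.
- viewer: Reading-mirror stand, fixed: white base 130 x 100 mm, two upright cheeks (60 mm wide along x, outer faces at y = +-44 mm) that carry the stage on top and the mirror between them. Origin at the underside of the base, below the stage's middle; x points out of the open viewing side to the camera, y to the cheek with the neck gap, z up. The lever is outside the -y cheek.
- stage (a point): Middle of the stage, 145 mm above the bench, stand's axes. Two flat ledges, at y = 16 to 38 mm and y = -16 to -38 mm, carry the flask's ends; between them it is open. Seated, the flask's underside is on this level, its body centred here, long axis along y, cap to +y. Lips 6 to 8 mm high leave the body 2 mm of play all round; the +y lip has a 28 mm gap for the neck.
- mirror_axis (a point): Middle of the mirror's glass (90 mm high, 68 mm wide), on the mirror's horizontal pivot axis, which runs along the stand's y; 65 mm above the bench, straight under the stage's middle, 80 mm below the mark of a seated flask. Stand's axes.
- mirror: The mirror, on its pivot. Origin at mirror_axis; its x axis is the glass's normal. Tilt angle = height of that normal above level: 0 hanging upright, glass facing the stand's +x; it grows as the glass turns up to the stage (pi/4 sends the mark's light out level along +x); stop at 1.4. Its own weight (about 0.05 N m) swings it back to 0 when let go.
- handle (a point): Middle of the lever's black handle, a round bar 12 mm across, 60 mm long, parallel to the stand's y, 65 mm from the pivot axis, 85 mm to -y of the stand's middle; mirror's axes. The lever is fixed to the mirror: seen from the axis the handle stands 0.873 rad above the stand's +x at tilt 0, and 0.873 + tilt beyond, so it swings up and back, to the stand's -x, as the tilt grows.
- lens (a point): Front of the lens of the little wide-angle camera, a grey box on a fixed rod stand on the viewing side (+x) of the mirror stand, in its middle plane, 170 to 260 mm ahead of the mirror's axis, 45 to 210 mm above the bench. It sees the mark mid-glass when the glass's normal halves the angle between straight up and the line from mirror_axis to this point.
- image (a point): No solid thing: where the mirror image of a seated flask's mark stands now, 80 mm from mirror_axis. Its z axis runs from there through mirror_axis along the reflected line of sight, which turns by twice the mirror's angle; its x axis is square to that in the plane of tilting. The camera sees the mark mid-glass when the lens is on this z axis.
- wash_bottle: Bystander, loose: white wash bottle with red cap and bent spout, 72 mm across, 226 mm high; origin at the middle of its foot.
- tube_rack: Bystander, loose: white tube rack 70 x 190 mm, with capped tubes, 118 mm high; origin at the middle of its foot.

How it is judged:
On the way, in this order (a step that is already met when the one before it is completed fails the run):
1. the flask lies flat on the ledges inside the lips, neck out of the gap, and is let go (x of flask_center in the frame of viewer between -0.005 and 0.005 m and y of flask_center in the frame of viewer between -0.005 and 0.005 m and z of flask_center in the frame of viewer between 0.155 and 0.161 m and y of flask_cap in the frame of viewer above 0.045 m and angle between flask_center's own z axis and vertical below 0.08 rad and contact force between the fingers and flask below 0.1 N and linear speed of flask below 0.03 m/s), for 0.3 s.
2. the mirror, held by its lever, shows the mark to the camera (x of lens in the frame of image between -0.03 and 0.03 m and z of lens in the frame of image above 0.1 m and contact force between the fingers and mirror_c5 above 0.2 N and angular speed of mirror below 0.1 rad/s), for 0.5 s.
At the end, for the whole second after the job is handed in: Flask untouched, still and flat on both ledges (within 5 mm of the stage's middle, 3 mm in height, tilt under 0.08 rad), cap on the gap side; lens within 30 mm of the reflected line of sight in the tilting plane; mirror still (under 0.1 rad/s), fingers pressing the lever's handle (over 0.2 N) (all of step 1 and all of step 2); the arm keeps its last pose, push and grip.
It fails at once if the flask is dropped (falls free faster than 0.4 m/s, a fall of about 8 mm) (contact force between the fingers and flask below 0.01 N and linear speed of flask above 0.4 m/s).
It fails at once if the wash bottle is moved by more than 20 mm (distance of wash_bottle from where it was at the start of the episode above 0.02 m).
It fails at once if the tube rack is moved by more than 20 mm (distance of tube_rack from where it was at the start of the episode above 0.02 m).
It also fails if it takes over 51 s, if anything falls off the work surface, if the arm or the gripper's body presses on something with over 40 N, if the wrist force passes 120 N, or if a joint passes its speed limit or range.

## Working session

There is one attempt and no reset: what is moved stays moved. The work goes in short steps, Python scripts to look and compute and a tool call to move; the robot and the scene stay as the last step left them, time stands still between calls to the robot, and variables do not carry over. Pictures are saved under pics/ and viewed, at most 10 in all, crops included, and the job is handed in when it is done.

Besides the shell and the picture viewer there is one more tool, called after "Emit:" as name([rows], argument=value, ...), one row to a line, values as JSON. step_arm: Moves the arm, as the interface text tells. Its arguments: {"type":"object","properties":{"deltas":{"type":"array","items":{"type":"object","properties":{"dp":{"type":"array","items":{"type":"number"}},"delta_rot":{"type":"array","items":{"type":"number"}}}}},"grip":{"type":"number"},"squeeze":{"type":"number"}},"required":["deltas"]}

```bash
mkdir -p pics; cat > h.py <<'E'
import numpy as np, cv2
from rig import manip, optics
def cam(n):
    c=optics.camera_params(n); return np.array(c["camera_matrix"]),np.array(c["camera_from_world"])
def px2w(n,uv,d):
    K,T=cam(n); x=(uv[0]-K[0,2])/K[0,0]*d; y=(uv[1]-K[1,2])/K[1,1]*d
    return (np.linalg.inv(T)@[x,-y,-d,1])[:3]
def pxz(n,uv,z):
    a=px2w(n,uv,.1); b=px2w(n,uv,1.); return a+(b-a)*(z-a[2])/(b[2]-a[2])
def w2px(n,p):
    K,T=cam(n); q=T@np.append(p,1); q=K@[q[0],-q[1],-q[2]]; return q[:2]/q[2]
def cloud(n,depth):
    K,T=cam(n); h,w=depth.shape; u,v=np.meshgrid(np.arange(w),np.arange(h))
    P=np.stack([(u-K[0,2])/K[0,0]*depth,-(v-K[1,2])/K[1,1]*depth,-depth,np.ones_like(depth)],-1)
    return (P@np.linalg.inv(T).T)[...,:3]
E
python3 - <<'E'
from h import *
ims=[]
for n in("scene","top"):
    im,d=optics.grab_frame(n); np.savez(f"{n}0.npz",im=im,d=d); C=cloud(n,d)
    K,T=cam(n); print(n,np.linalg.inv(T)[:3,3].round(3))
    cv2.imwrite(f"pics/{n}0.png",cv2.resize(im[...,::-1],(800,600)))
    for t in["flask_center","flask_cap","stage","mirror_axis","handle","lens","viewer","wash_bottle","tube_rack"]:
        for r in optics.spot_point(t,n)[:2]:
            u,v=np.round(r["at"]).astype(int); print(t,round(r["p"],2),u,v,C[min(max(v,0),383),min(max(u,0),511)].round(3))
E
```

```text
scene [1.067 0.812 0.878]
flask_center 0.56 379 257 [0.413 0.431 0.04 ]
flask_center 0.47 249 149 [ 0.433 -0.269  0.025]
flask_cap 0.45 249 155 [ 0.452 -0.238  0.021]
stage 0.55 291 196 [0.443 0.042 0.001]
mirror_axis 0.59 227 210 [ 0.675 -0.018  0.002]
mirror_axis 0.48 191 174 [ 0.709 -0.238  0.031]
handle 0.49 262 190 [0.588 0.071 0.119]
handle 0.31 247 152 [ 0.447 -0.261  0.021]
lens 0.68 231 212 [ 0.668 -0.003  0.   ]
viewer 0.58 286 230 [0.561 0.176 0.01 ]
wash_bottle 0.7 194 175 [ 0.699 -0.234  0.025]
wash_bottle 0.38 229 214 [0.757 0.166 0.178]
tube_rack 0.69 380 254 [0.429 0.44  0.074]
top [0.461 0.043 1.477]
flask_center 0.83 360 238 [ 0.439 -0.278  0.028]
flask_center 0.61 159 254 [0.377 0.384 0.073]
flask_cap 0.53 348 237 [ 0.442 -0.239  0.024]
flask_cap 0.44 361 240 [ 0.432 -0.283  0.019]
stage 0.69 226 199 [0.564 0.176 0.011]
mirror_axis 0.6 228 203 [0.544 0.16  0.112]
handle 0.55 253 187 [ 0.608  0.085 -0.003]
handle 0.18 230 135 [0.751 0.154 0.175]
lens 0.77 231 133 [0.757 0.151 0.175]
viewer 0.62 227 205 [0.541 0.168 0.059]
wash_bottle 0.64 350 163 [ 0.685 -0.236  0.075]
tube_rack 0.62 158 250 [0.392 0.375 0.122]
```

View pics/scene0.png

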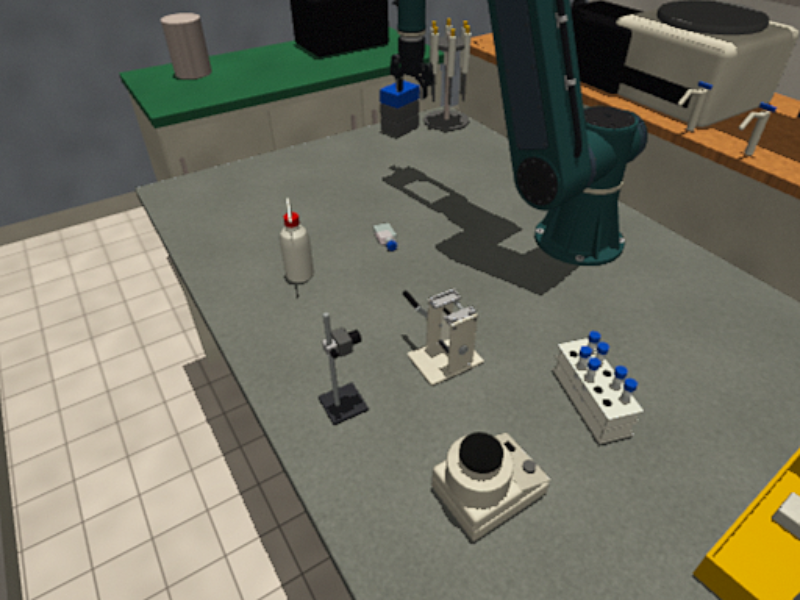

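View pics/top0.png

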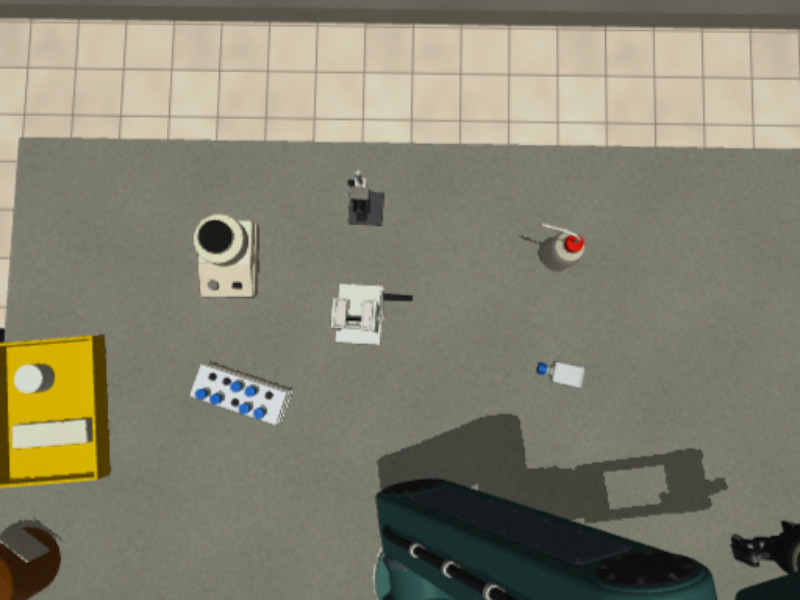

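The scene picture shows the flask near (385,235), its cap towards the stand. The stand is at (445,335) with the lever to its left, and the camera at (340,340). In the top picture the flask is at (568,374), the stand at (358,313) and the lens box at (360,195). Next I segment the depth clouds to get poses.

```bash
python3 - <<'E'
from h import *
A={n:np.load(f"{n}0.npz") for n in("scene","top")}
C={n:cloud(n,A[n]["d"]) for n in A}
def reg(n,lo,hi): 
    c=C[n]; return np.all((c>lo)&(c<hi),-1)
def rect(p,l):
    r=cv2.minAreaRect((p[:,:2]*1000).astype(np.float32)); print(l,len(p),[np.round(x,1) for x in r],"z",np.percentile(p[:,2],[5,50,95]).round(3))
for n in A:
    im=A[n]["im"].astype(int); c=C[n]
    bright=im.min(-1)>130
    m=reg(n,[.36,-.36,.008],[.52,-.18,.06])
    rect(c[m],n+" flask all"); rect(c[m&bright],n+" flask body")
    blue=(im[...,2]-im[...,0]>60)&m; print("cap px",blue.sum(),c[blue].mean(0).round(4))
    m=reg(n,[.44,.05,.004],[.68,.30,.03]); rect(c[m&bright],n+" base")
    m=reg(n,[.44,.08,.135],[.62,.27,.17]); rect(c[m],n+" stage")
    m=reg(n,[.44,.0,.06],[.68,.12,.2])&(im.max(-1)<70); rect(c[m],n+" handle"); 
    if m.sum(): print(c[m].mean(0),c[m].min(0),c[m].max(0))
    m=reg(n,[.66,.08,.03],[.85,.26,.26]); rect(c[m],n+" cam")
    if n=="scene": print(np.c_[c[m],A[n]["im"][m]][::12].round(3))
    m=reg(n,[.6,-.35,.03],[.85,-.1,.3]); rect(c[m],n+" bottle")
im=A["top"]["im"]; a=cv2.resize(im[170:250,190:290],(800,640),interpolation=0)[:600]
s=cv2.resize(A["scene"]["im"][170:280,195:325],(709,600),interpolation=2)
cv2.imwrite("pics/s1.png",s[...,::-1])
E
```

```text
scene flask all 168 [array([ 437.7, -272.1]), array([106. ,  45.8]), np.float64(77.9)] z [0.011 0.025 0.028]
scene flask body 115 [array([ 434.8, -285. ]), array([79.5, 45.7]), np.float64(77.6)] z [0.017 0.026 0.029]
cap px 26 [ 0.4493 -0.2301  0.0192]
scene base 377 [array([558.8, 168.1]), array([ 96.9, 131.1]), np.float64(85.2)] z [0.006 0.01  0.013]
scene stage 335 [array([548.5, 165.9]), array([90. , 61.1]), np.float64(87.6)] z [0.139 0.145 0.153]
scene handle 41 [array([588. ,  79.8]), array([65.9,  8. ]), np.float64(87.6)] z [0.114 0.119 0.121]
[0.58848942 0.07588842 0.11829612] [0.58336402 0.04682838 0.11081568] [0.59296413 0.11257038 0.12385146]
scene cam 481 [array([785.5, 158. ]), array([65.5, 40.6]), np.float64(9.0)] z [0.062 0.177 0.228]
[[8.10e-01 1.51e-01 2.45e-01 1.46e+02 1.49e+02 1.40e+02]
 [8.12e-01 1.54e-01 2.38e-01 8.40e+01 8.60e+01 8.00e+01]
 [8.09e-01 1.57e-01 2.28e-01 7.60e+01 7.80e+01 7.40e+01]
 [8.10e-01 1.58e-01 2.18e-01 7.70e+01 7.70e+01 7.50e+01]
 [7.74e-01 1.46e-01 1.86e-01 8.90e+01 8.80e+01 8.00e+01]
 [7.72e-01 1.49e-01 1.84e-01 9.40e+01 9.40e+01 8.50e+01
[... 2253 characters left out ...]
array([78.6, 44.7]), np.float64(78.3)] z [0.02  0.026 0.031]
cap px 35 [ 0.4464 -0.2345  0.0228]
top base 584 [array([559.7, 162.9]), array([ 96.7, 131.6]), np.float64(87.6)] z [0.006 0.01  0.016]
top stage 359 [array([548.4, 164.6]), array([91.2, 60.2]), np.float64(87.9)] z [0.141 0.146 0.154]
top handle 69 [array([586.7,  78. ]), array([58.1, 11.2]), np.float64(86.7)] z [0.115 0.119 0.124]
[0.58634766 0.07793114 0.11964835] [0.5802726  0.04925141 0.11367555] [0.59309039 0.10677068 0.12637463]
top cam 256 [array([784.4, 155.1]), array([68.9, 40.3]), np.float64(12.4)] z [0.169 0.182 0.236]
top bottle 519 [array([ 700.9, -250.1]), array([105.7,  54.6]), np.float64(48.9)] z [0.048 0.133 0.222]
```

View pics/s1.png

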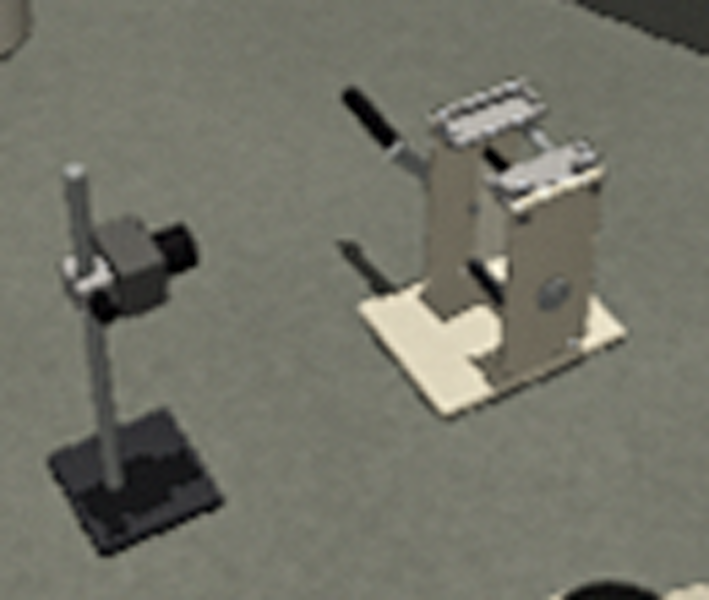

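The crop shows the two ledges with an open middle, the handle upper left at (370,115) and the lens, facing the stand, at (175,250). Stand centre is about (0.5485, 0.165) with yaw about -2°. The handle sits where the model predicts, and the flask is about (0.435, -0.289) with its x at 78°.

```bash
python3 - <<'E'
from h import *
from scipy.spatial.transform import Rotation as R
s=manip.state(); print({k:np.round(v,3) for k,v in s.items()}); print(R.from_euler("xyz",s["eef_rot"]).as_matrix().round(3))
c0=np.array([.5485,.165,0]); y=np.radians(-2); Rz=np.array([[np.cos(y),-np.sin(y),0],[np.sin(y),np.cos(y),0],[0,0,1]])
for n in("scene","top"):
    A=np.load(n+"0.npz"); C=cloud(n,A["d"]); P=(C-c0)@Rz
    m=(abs(P[...,1])<15e-3)&(abs(P[...,0])<.06)&(P[...,2]>.02)&(P[...,2]<.2)
    print(n,"between ledges",(P[m]*1000).round()[::3].tolist())
    m=(abs(P[...,1])<.04)&(P[...,0]>.17)&(P[...,0]<.235)&(P[...,2]>.14)&(P[...,2]<.21)
    q=P[m]*1000; dark=A["im"][m].max(-1)<50
    print(n,"cam",np.percentile(q,[2,50,98],0).round(),"dark",np.percentile(q[dark],[2,50,98],0).round(),dark.sum())
    # flask top-face fit
    m=np.all((C>[.38,-.35,.021])&(C<[.5,-.2,.032]),-1); q=C[m][:,:2]*1000
    a=np.radians(78); f=(q-[435,-289])@np.array([[np.cos(a),-np.sin(a)],[np.sin(a),np.cos(a)]])
    w=f[:,0]<28; print(n,"flask local x",np.percentile(f[w,0],[1,99]).round(1),"y",np.percentile(f[w,1],[1,99]).round(1), "neck y",np.median(f[f[:,0]>40,1]).round(1))
E
```

```text
{'t': np.float64(1.0), 'joints': array([-1.407,  0.359,  1.51 , -0.   ,  1.272, -0.115]), 'joint_vel': array([ 0.001,  0.   , -0.   ,  0.   , -0.001,  0.001]), 'tau': array([-1.0000e-03, -5.2760e+01, -2.7906e+01, -0.0000e+00,  1.0000e-03,
        0.0000e+00]), 'tool_pos': array([ 0.165, -0.577,  0.231]), 'eef_rot': array([-3.142,  0.   ,  0.279]), 'wrist_force': array([ 0.324,  0.354, -0.653]), 'wrist_torque': array([ 0.007, -0.036,  0.001]), 'grasp_force': np.float64(0.0), 'width': np.float64(0.086)}
[[ 0.961  0.275 -0.   ]
 [ 0.275 -0.961  0.   ]
 [-0.    -0.    -1.   ]]
scene between ledges [[3.0, -14.0, 147.0], [-21.0, -10.0, 131.0], [24.0, -15.0, 144.0], [-23.0, -2.0, 132.0], [-20.0, 2.0, 133.0], [-2.0, -11.0, 88.0], [-2.0, -10.0, 80.0], [-2.0, -5.0, 79.0], [-1.0, -13.0, 60.0], [-0.0, -6.0, 62.0], [-2.0, -14.0, 45.0], [-0.0, -5.0, 49.0], [-2.0, -13.0, 32.0], [-1.0, -5.0, 35.0], [-0.0, -4.0, 32.0], [5.0, -7.0, 22.0], [4.0, -3.0, 21.0]]
scene cam [[204. -17. 157.]
 [226.   9. 178.]
 [235.  20. 187.]] dark [[206.  -3. 158.]
 [217.  10. 176.]
 [235.  20. 183.]] 67
scene flask local x [-32.4  26.5] y [-21.6  23.2] neck y -1.0
top between ledges [[-2.0, 14.0, 111.0], [-2.0, 5.0, 112.0], [-1.0, -5.0, 110.0], [-5.0, 14.0, 112.0], [-5.0, 4.0, 115.0], [-4.0, -5.0, 112.0], [-8.0, 12.0, 104.0], [-8.0, 2.0, 109.0], [-7.0, -8.0, 109.0], [-8.0, 10.0, 52.0], [-8.0, -1.0, 65.0], [-22.0, 14.0, 134.0], [-21.0, 6.0, 126.0], [-21.0, -5.0, 134.0], [-21.0, -14.0, 134.0], [-25.0, 8.0, 131.0], [-24.0, -1.0, 132.0], [-24.0, -11.0, 131.0], [-28.0, -2.0, 131.0], [-27.0, -11.0, 132.0]]
top cam [[203. -20. 159.]
 [223.  -3. 181.]
 [234.  15. 190.]] dark [[204. -20. 159.]
 [216.  -4. 178.]
 [229.  10. 185.]] 64
top flask local x [-32.3  27.5] y [-21.5  23.4] neck y 2.0
```

Emit:
step_arm([
  {"dp": [42, -25, 16], "delta_rot": [0, 0, -7.7]},
  {"dp": [84, -51, 32], "delta_rot": [0, 0, -15.5]},
  {"dp": [127, -76, 48], "delta_rot": [0, 0, -23]},
  {"dp": [169, -101, 65], "delta_rot": [0, 0, -31]},
  {"dp": [211, -127, 81], "delta_rot": [0, 0, -38.7]},
  {"dp": [254, -152, 98], "delta_rot": [0, 0, -46.5]},
  {"dp": [296, -177, 114], "delta_rot": [0, 0, -54.2]},
  {"dp": [338, -203, 131], "delta_rot": [0, 0, -62]},
  {"dp": [338, -203, 131], "delta_rot": [0, 0, -62]},
  {"dp": [338, -203, 131], "delta_rot": [0, 0, -62]},
  {"dp": [338, -203, 131], "delta_rot": [0, 0, -62]},
], grip=80)

```text
t: 2.1
tool_pos: [0.4342, -0.2893, 0.1006]
eef_rot: [3.142, 0.001, 1.361]
wrist_force: [-0.2, -0.3, 0.1]
width: 0.08
grasp_force: 0.0
```

Emit:
step_arm([
  {"dp": [0, 0, 40]},
  {"dp": [0, 0, 75]},
  {"dp": [0, 0, 99]},
  {"dp": [0, 0, 99]},
  {"dp": [0, 0, 99]},
])

```text
validation failed for argument at $.de...
```

Emit:
step_arm([
  {"dp": [0, 0, 0]},
  {"dp": [0, 0, 0]},
  {"dp": [0, 0, 0]},
  {"dp": [0, 0, 0]},
  {"dp": [0, 0, 0]},
  {"dp": [0, 0, 0]},
  {"dp": [0, 0, 0]},
  {"dp": [0, 0, 0]},
  {"dp": [0, 0, 0]},
  {"dp": [0, 0, 0]},
], grip=35, squeeze=25)

```text
validation failed for argument at $.de...
```

Emit:
step_arm([
  {"dp": [0, 0, 40], "delta_rot": [0, 0, 0]},
  {"dp": [0, 0, 75], "delta_rot": [0, 0, 0]},
  {"dp": [0, 0, 99], "delta_rot": [0, 0, 0]},
  {"dp": [0, 0, 99], "delta_rot": [0, 0, 0]},
  {"dp": [0, 0, 99], "delta_rot": [0, 0, 0]},
])

```text
t: 2.6
tool_pos: [0.4337, -0.29, 0.0018]
eef_rot: [3.142, 0.0, 1.359]
wrist_force: [-0.0, 0.3, 1.4]
width: 0.0801
grasp_force: 0.0
```

Emit:
step_arm([
  {"dp": [0, 0, 0], "delta_rot": [0, 0, 0]},
  {"dp": [0, 0, 0], "delta_rot": [0, 0, 0]},
  {"dp": [0, 0, 0], "delta_rot": [0, 0, 0]},
  {"dp": [0, 0, 0], "delta_rot": [0, 0, 0]},
  {"dp": [0, 0, 0], "delta_rot": [0, 0, 0]},
  {"dp": [0, 0, 0], "delta_rot": [0, 0, 0]},
  {"dp": [0, 0, 0], "delta_rot": [0, 0, 0]},
  {"dp": [0, 0, 0], "delta_rot": [0, 0, 0]},
], grip=35, squeeze=25)

```text
t: 3.4
tool_pos: [0.435, -0.2896, 0.0028]
eef_rot: [3.139, 0.002, 1.361]
wrist_force: [-1.4, -2.1, 6.7]
width: 0.0453
grasp_force: 25.2
```

Emit:
step_arm([
  {"dp": [0, 0, -20], "delta_rot": [0, 0, 0]},
  {"dp": [0, 0, -60], "delta_rot": [0, 0, 0]},
  {"dp": [0, 0, -105], "delta_rot": [0, 0, 0]},
  {"dp": [30, 1, -150], "delta_rot": [0, 0, 0]},
  {"dp": [70, 2, -180], "delta_rot": [0, 0, -1]},
  {"dp": [115, 4, -195], "delta_rot": [0, 0, -2]},
  {"dp": [160, 6, -205], "delta_rot": [0, 0, -4]},
  {"dp": [205, 7, -210], "delta_rot": [0, 0, -5]},
  {"dp": [250, 9, -210], "delta_rot": [0, 0, -6]},
  {"dp": [295, 11, -210], "delta_rot": [0, 0, -7]},
  {"dp": [340, 12, -210], "delta_rot": [0, 0, -8]},
  {"dp": [380, 14, -210], "delta_rot": [0, 0, -10]},
])

```text
t: 4.6
tool_pos: [0.5271, 0.0824, 0.2123]
eef_rot: [3.14, -0.0, 1.537]
wrist_force: [-0.1, -0.6, -0.7]
width: 0.0456
grasp_force: 26.5
```

```bash
python3 - <<'E'
from h import *
s=manip.state(); print(s["t"],s["tool_pos"],s["eef_rot"],s["width"],s["grasp_force"],s["wrist_force"])
K=[]
for n in("scene","top"):
    im,d=optics.grab_frame(n); np.savez(f"{n}1.npz",im=im,d=d); C=cloud(n,d)
    u,v=w2px(n,s["tool_pos"]).astype(int); print(n,u,v)
    K.append(cv2.resize(im[max(v-50,0):v+50,max(u-60,0):u+60],(400,333),interpolation=2))
    m=np.all(abs(C-s["tool_pos"]-[0,.04,0])<[.05,.09,.045],-1); i=im.astype(int)
    b=m&(i[...,2]-i[...,0]>60)&(i[...,2]>90); print("cap",b.sum(),C[b].mean(0).round(4),C[b].min(0).round(4),C[b].max(0).round(4))
    w=m&(i.min(-1)>130); print("white",w.sum(),np.percentile(C[w],[2,50,98],0).round(4))
cv2.imwrite("pics/hand1.png",np.hstack(K)[...,::-1])
E
```

```text
4.6 [0.52706589 0.08244987 0.21233311] [ 3.14014793e+00 -3.01418105e-04  1.53718823e+00] 0.04564574659208771 26.54748111963272 [-0.09446746 -0.60867144 -0.66105147]
scene 280 162
cap 1 [0.5354 0.1426 0.2317] [0.5354 0.1426 0.2317] [0.5354 0.1426 0.2317]
white 185 [[0.5065 0.0559 0.2171]
 [0.5307 0.0995 0.2348]
 [0.5504 0.1196 0.2381]]
top 251 207<stdin>:9: RuntimeWarning: Mean of empty slice.
  ret = um.true_divide(
Traceback (most recent call last):
ValueError: zero-size array to reduction operation minimum which has no identity
```

```bash
python3 - <<'E'
from h import *
im=np.load("scene1.npz")["im"]; d=np.load("scene1.npz")["d"]; C=cloud("scene",d)
p=np.array([.5271,.0824,.2123])
cv2.imwrite("pics/hand1.png",cv2.resize(im[125:205,225:331],(795,600),interpolation=2)[...,::-1])
a=np.radians(88)
m=np.all(abs(C-p-[0,.03,0])<[.06,.1,.045],-1); q=(C[m]-p)*1000; i=im[m]
f=np.c_[q[:,:2]@np.array([[np.cos(a),-np.sin(a)],[np.sin(a),np.cos(a)]]),q[:,2]]
w=(f[:,2]<27)&(f[:,2]>-6)&(i.min(-1)>110); g=f[w]
for lo in range(-40,70,8):
    k=(g[:,0]>=lo)&(g[:,0]<lo+8)
    if k.any(): print(lo,k.sum(),g[k].min(0).round(),g[k].max(0).round())
t=g[(g[:,2]>18)&(g[:,0]<30)]; 
if len(t)>10:
    A=np.c_[t[:,:2],np.ones(len(t))]; print("top plane",np.linalg.lstsq(A,t[:,2],rcond=None)[0])
b=(i[:,2].astype(int)-i[:,0]>40); print("cap",b.sum(),f[b].mean(0),f[b].min(0),f[b].max(0))
for pt in("flask_center","flask_cap"):
    print(pt,[(np.round(r["at"]),round(r["p"],2)) for r in optics.spot_point(pt,"scene")[:2]])
print("expected",w2px("scene",p+[0,0,.01]),w2px("scene",p+[.002,.057,.01]))
E
```

```text
-32 7 [-29.   8.  21.] [-25.  21.  24.]
-24 11 [-23.  -2.  21.] [-18.  21.  24.]
-16 14 [-16.  -6.  22.] [-8. 21. 25.]
-8 17 [-8. -9. 21.] [-0. 20. 27.]
0 16 [  1. -18.  21.] [ 8. 16. 26.]
8 23 [  8. -22.   8.] [16. 17. 26.]
16 35 [ 16. -23.  -0.] [23. 20. 26.]
24 49 [ 24. -23.  -2.] [32. 23. 27.]
32 27 [ 32. -20.   3.] [40. 17. 24.]
40 5 [41. -7. 16.] [46.  2. 19.]
top plane [-7.19208423e-03  1.17147696e-02  2.30215205e+01]
cap 55 [59.86130738 -2.53756717 14.32996156] [ 47.52081984 -10.99255004  -0.20304482] [66.68350705 10.88944796 24.43090257]
flask_center [(array([280., 161.]), 0.64)]
flask_cap [(array([291., 168.]), 0.6)]
expected [280.47439414 159.5913176 ] [290.90602376 169.27229626]
```

View pics/hand1.png

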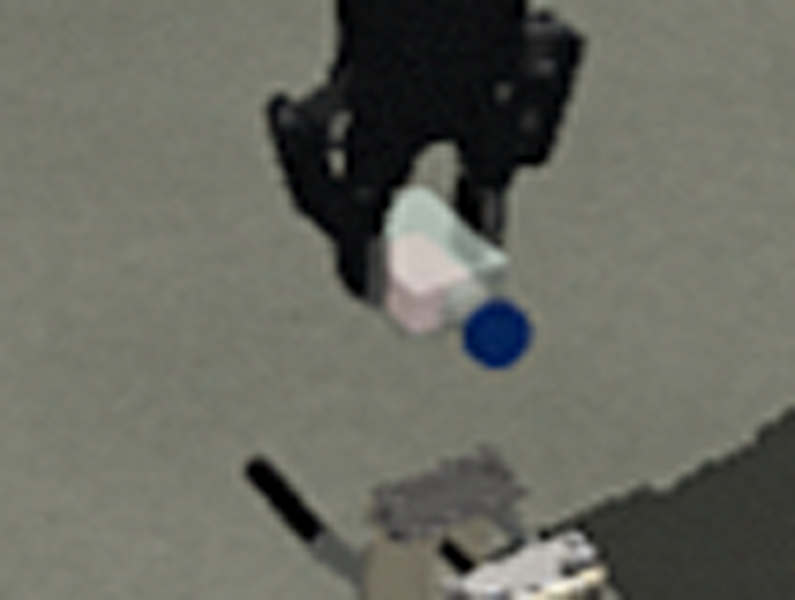

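The crop shows the flask held level between the fingers, cap at (497,333) and neck side clean, centred on the TCP within about 1 mm. Moving over the stage.

Emit:
step_arm([
  {"dp": [25, 6, 0], "delta_rot": [0, 0, 0]},
  {"dp": [50, 12, 0], "delta_rot": [0, 0, 0]},
  {"dp": [70, 16, 5], "delta_rot": [0, 0, 0]},
  {"dp": [83, 18.6, 15], "delta_rot": [0, 0, 0]},
  {"dp": [83, 18.6, 30], "delta_rot": [0, 0, 0]},
  {"dp": [83, 18.6, 42], "delta_rot": [0, 0, 0]},
  {"dp": [83, 18.6, 42], "delta_rot": [0, 0, 0]},
  {"dp": [83, 18.6, 42], "delta_rot": [0, 0, 0]},
  {"dp": [83, 18.6, 42], "delta_rot": [0, 0, 0]},
  {"dp": [83, 18.6, 42], "delta_rot": [0, 0, 0]},
])

```text
t: 5.8
tool_pos: [0.5491, 0.1622, 0.1701]
eef_rot: [3.14, -0.0, 1.535]
wrist_force: [-0.1, -0.6, -0.6]
width: 0.0455
grasp_force: 26.5
```

```bash
python3 - <<'E'
from h import *
s=manip.state(); print(s["t"],s["tool_pos"].round(4) if hasattr(s["tool_pos"],"round") else s["tool_pos"],s["eef_rot"])
im,d=optics.grab_frame("scene"); np.savez("scene2.npz",im=im,d=d)
u,v=w2px("scene",s["tool_pos"]).astype(int)
cv2.imwrite("pics/s2.png",cv2.resize(im[v-35:v+35,u-46:u+47],(797,600),interpolation=2)[...,::-1])
C=cloud("scene",d); p=np.array(s["tool_pos"]); a=np.radians(88)
m=np.all(abs(C-p-[0,.03,0])<[.06,.1,.045],-1); q=(C[m]-p)*1000; i=im[m]
f=np.c_[q[:,:2]@np.array([[np.cos(a),-np.sin(a)],[np.sin(a),np.cos(a)]]),q[:,2]]
b=(i[:,2].astype(int)-i[:,0]>40); print("cap",b.sum(),f[b].mean(0),f[b].min(0),f[b].max(0))
t=f[(i.min(-1)>110)&(f[:,2]>18)&(f[:,2]<28)];print(t.min(0),t.max(0))
E
```

```text
5.8 [0.5491 0.1622 0.1701] [ 3.14032254e+00 -3.24922351e-04  1.53502234e+00]
cap 61 [57.86612839 -1.95589954 11.93956262] [ 24.26832125 -10.39930051 -26.04976419] [64.52821132 10.41244331 23.53792775]
[-28.03982191 -23.89691472  18.20644506] [58.63125576 24.63078374 26.83418124]
```

View pics/s2.png

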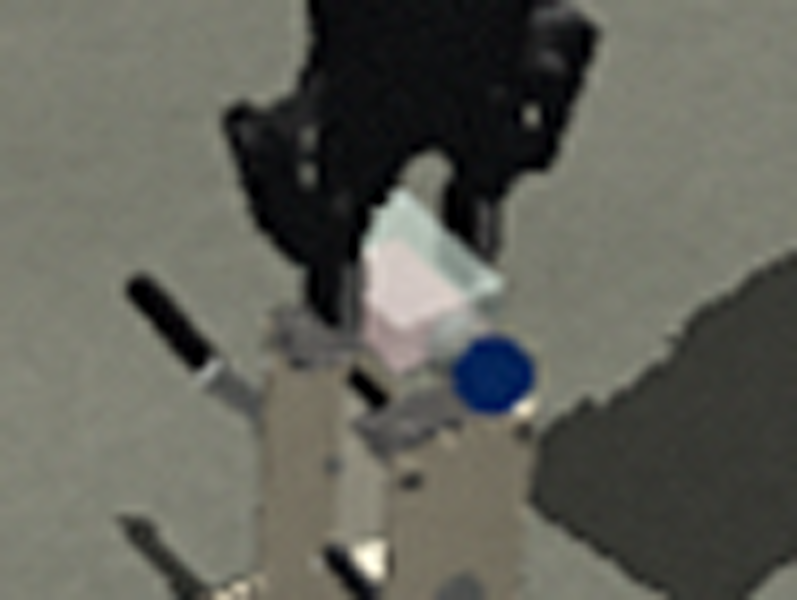

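The crop shows the flask level above the ledges, the cap (493,375) over the +y cheek's gap. Shifting 3 mm along y and lowering.

Emit:
step_arm([
  {"dp": [3, -0.7, 0], "delta_rot": [0, 0, 0]},
  {"dp": [3, -0.7, 0], "delta_rot": [0, 0, 0]},
  {"dp": [3, -0.7, 5], "delta_rot": [0, 0, 0]},
  {"dp": [3, -0.7, 10], "delta_rot": [0, 0, 0]},
  {"dp": [3, -0.7, 13], "delta_rot": [0, 0, 0]},
  {"dp": [3, -0.7, 16], "delta_rot": [0, 0, 0]},
  {"dp": [3, -0.7, 18], "delta_rot": [0, 0, 0]},
  {"dp": [3, -0.7, 18], "delta_rot": [0, 0, 0]},
  {"dp": [3, -0.7, 18], "delta_rot": [0, 0, 0]},
])

```text
t: 6.75
tool_pos: [0.5481, 0.1654, 0.1514]
eef_rot: [3.142, -0.0, 1.535]
wrist_force: [-0.2, -0.2, -0.9]
width: 0.0451
grasp_force: 26.5
```

No contact yet, and it is already 4 mm into the lips. Lowering slowly.

Emit:
step_arm([
  {"dp": [0, 0, 1], "delta_rot": [0, 0, 0]},
  {"dp": [0, 0, 2], "delta_rot": [0, 0, 0]},
  {"dp": [0, 0, 3], "delta_rot": [0, 0, 0]},
  {"dp": [0, 0, 3.5], "delta_rot": [0, 0, 0]},
  {"dp": [0, 0, 3.5], "delta_rot": [0, 0, 0]},
  {"dp": [0, 0, 3.5], "delta_rot": [0, 0, 0]},
])

```text
t: 7.35
tool_pos: [0.548, 0.1654, 0.1479]
eef_rot: [-3.142, -0.0, 1.535]
wrist_force: [-0.0, -0.2, 0.2]
width: 0.0457
grasp_force: 26.6
```

Emit:
step_arm([
  {"dp": [0, 0, 0.5], "delta_rot": [0, 0, 0]},
  {"dp": [0, 0, 1], "delta_rot": [0, 0, 0]},
  {"dp": [0, 0, 1], "delta_rot": [0, 0, 0]},
  {"dp": [0, 0, 1], "delta_rot": [0, 0, 0]},
])

```text
t: 7.75
tool_pos: [0.548, 0.1654, 0.1478]
eef_rot: [3.141, -0.0, 1.535]
wrist_force: [-3.4, 0.1, 8.7]
width: 0.0455
grasp_force: 27.5
```

Contact is at the expected seated height (0.1478). Easing off the push and opening gently.

Emit:
step_arm([
  {"dp": [0, 0, -0.8], "delta_rot": [0, 0, 0]},
  {"dp": [0, 0, -0.8], "delta_rot": [0, 0, 0]},
])

```text
t: 7.95
tool_pos: [0.5482, 0.1655, 0.1478]
eef_rot: [3.141, -0.0, 1.535]
wrist_force: [-0.5, 0.2, 2.3]
width: 0.0458
grasp_force: 27.1
```

Emit:
step_arm([
  {"dp": [0, 0, 0], "delta_rot": [0, 0, 0]},
  {"dp": [0, 0, 0], "delta_rot": [0, 0, 0]},
  {"dp": [0, 0, 0], "delta_rot": [0, 0, 0]},
  {"dp": [0, 0, 0], "delta_rot": [0, 0, 0]},
  {"dp": [0, 0, 0], "delta_rot": [0, 0, 0]},
  {"dp": [0, 0, 0], "delta_rot": [0, 0, 0]},
], grip=62)

```text
t: 8.55
tool_pos: [0.548, 0.1655, 0.1476]
eef_rot: [-3.142, -0.0, 1.535]
wrist_force: [-0.5, 0.3, -0.6]
width: 0.062
grasp_force: 0.0
```

```bash
python3 - <<'E'
from h import *
s=manip.state(); print(s["t"],s["tool_pos"],s["width"])
for n in ("scene","top"):
    im,d=optics.grab_frame(n); np.savez(n+"3.npz",im=im,d=d)
    if n=="scene": cv2.imwrite("pics/s3.png",cv2.resize(im[165:235,250:343],(797,600),interpolation=2)[...,::-1])
    C=cloud(n,d); a=np.radians(87.8); f=(C[...,:2]-[.5485,.1652])@np.array([[np.cos(a),-np.sin(a)],[np.sin(a),np.cos(a)]])*1000
    z=C[...,2]*1000; i=im.astype(int)
    b=(i[...,2]-i[...,0]>40)&(abs(f).max(-1)<90)&(z>130)
    if b.any(): print(n,"cap",b.sum(),f[b].min(0),f[b].max(0),z[b].min(),z[b].max())
    t=(z>163)&(z<180)&(abs(f).max(-1)<45)&(i.min(-1)>110)
    if t.sum()>8: print("top",t.sum(),f[t].min(0),f[t].max(0),np.linalg.lstsq(np.c_[f[t],np.ones(t.sum())],z[t],rcond=None)[0])
E
```

```text
8.55 [0.54800106 0.16545522 0.14761475] 0.062043940071172685
scene cap 114 [-71.63387754 -35.03523843] [66.14900684 85.02645119] 150.07153230217352 620.0621926076725
top 208 [-28.38799132 -22.26752201] [44.29617673 22.24234769] [-4.87409866e-02  2.91479301e-02  1.70692919e+02]
```

View pics/s3.png

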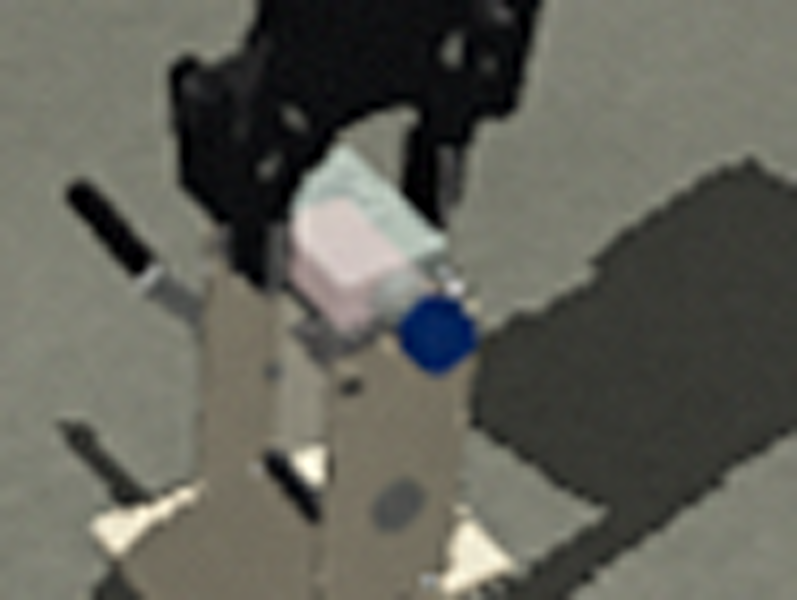

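The crop shows the body down between the lips, the neck through the gap and the cap at (437,335) outside the +y cheek, with the fingers open. Lifting off and hovering over the handle.

Emit:
step_arm([
  {"dp": [0, 0, -8], "delta_rot": [0, 0, 0]},
  {"dp": [0, 0, -25], "delta_rot": [0, 0, 0]},
  {"dp": [0, 0, -50], "delta_rot": [0, 0, 0]},
  {"dp": [0, 0, -65], "delta_rot": [0, 0, 0]},
  {"dp": [-25, 10, -65], "delta_rot": [0, 0, 0]},
  {"dp": [-60, 28, -65], "delta_rot": [0, 0, 0]},
  {"dp": [-90.4, 42, -65], "delta_rot": [0, 0, 0]},
  {"dp": [-90.4, 42, -45], "delta_rot": [0, 0, 0]},
  {"dp": [-90.4, 42, -20], "delta_rot": [0, 0, 0]},
  {"dp": [-90.4, 42, -5], "delta_rot": [0, 0, 0]},
  {"dp": [-90.4, 42, -5], "delta_rot": [0, 0, 0]},
  {"dp": [-90.4, 42, -5], "delta_rot": [0, 0, 0]},
])

```text
t: 9.85
tool_pos: [0.587, 0.0736, 0.1532]
eef_rot: [3.141, -0.0, 1.535]
wrist_force: [0.6, -0.2, 0.2]
width: 0.0622
grasp_force: 0.0
```

```bash
python3 - <<'E'
from h import *
s=manip.state(); print(s["t"],s["tool_pos"],s["eef_rot"],s["width"])
for n in ("scene","top"):
    im,d=optics.grab_frame(n); np.savez(n+"4.npz",im=im,d=d)
    if n=="scene": cv2.imwrite("pics/s4.png",cv2.resize(im[155:235,240:346],(795,600),interpolation=2)[...,::-1])
    C=cloud(n,d); a=np.radians(87.8); f=(C[...,:2]-[.5485,.1652])@np.array([[np.cos(a),-np.sin(a)],[np.sin(a),np.cos(a)]])*1000
    z=C[...,2]*1000; i=im.astype(int)
    b=(i[...,2]-i[...,0]>40)&(abs(f).max(-1)<90)&(z>130)&(z<190)
    if b.any(): print(n,"cap",b.sum(),f[b].min(0),f[b].max(0),z[b].min(),z[b].max())
    t=(z>163)&(z<180)&(f[...,0]<33)&(f[...,0]>-36)&(abs(f[...,1])<27)&(i.min(-1)>110)
    if t.sum()>8: print("top",t.sum(),f[t].min(0),f[t].max(0),np.linalg.lstsq(np.c_[f[t],np.ones(t.sum())],z[t],rcond=None)[0])
E
```

```text
9.85 [0.58698668 0.07363208 0.15322574] [ 3.14138559e+00 -1.05964415e-04  1.53548978e+00] 0.06217249518952995
scene cap 63 [ 36.87465192 -10.38959498] [65.36661205 13.56725641] 145.09880864082746 171.39030867107863
top 238 [-33.88600989 -22.3021137 ] [32.90912897 23.40333894] [-1.42830752e-02  4.75861038e-02  1.70332072e+02]
top cap 46 [ 47.81202561 -11.65732599] [64.27356848 13.53538938] 156.38467580298698 174.1136526853382
top 137 [-32.57655995 -21.7853239 ] [32.93523166 24.25987813] [-4.14151013e-03  1.60154041e-02  1.70706268e+02]
```

View pics/s4.png

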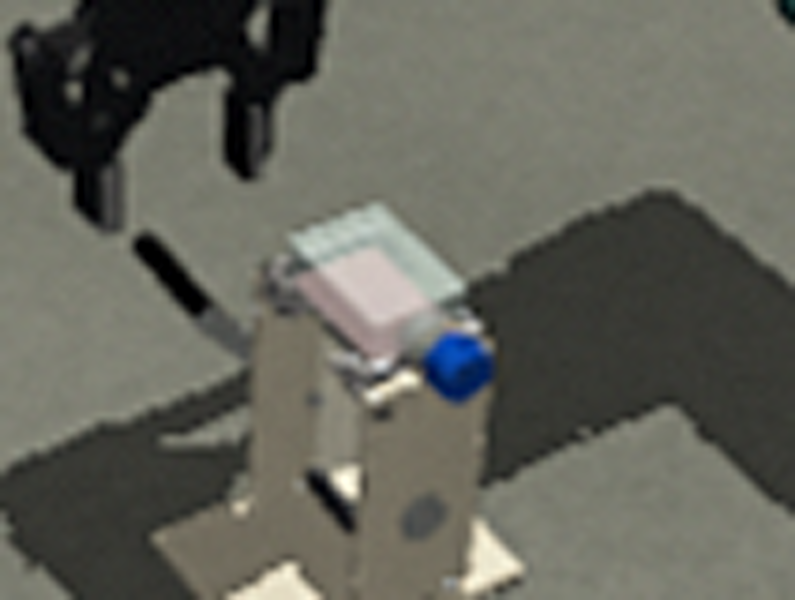

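The flask lies flat on both ledges (top face at 170.5 mm, expected 171), cap out at (460,367). The handle is at (170,275), below the open fingers. Descending and gripping.

Emit:
step_arm([
  {"dp": [0, 0, 15], "delta_rot": [0, 0, 0]},
  {"dp": [0, 0, 30], "delta_rot": [0, 0, 0]},
  {"dp": [0, 0, 45], "delta_rot": [0, 0, 0]},
  {"dp": [0, 0, 57], "delta_rot": [0, 0, 0]},
  {"dp": [0, 0, 57], "delta_rot": [0, 0, 0]},
  {"dp": [0, 0, 57], "delta_rot": [0, 0, 0]},
])

```text
t: 10.55
tool_pos: [0.5871, 0.0737, 0.0961]
eef_rot: [3.141, -0.0, 1.536]
wrist_force: [-0.1, 0.1, 0.6]
width: 0.062
grasp_force: 0.0
```

Emit:
step_arm([
  {"dp": [0, 0, 0], "delta_rot": [0, 0, 0]},
  {"dp": [0, 0, 0], "delta_rot": [0, 0, 0]},
  {"dp": [0, 0, 0], "delta_rot": [0, 0, 0]},
  {"dp": [0, 0, 0], "delta_rot": [0, 0, 0]},
  {"dp": [0, 0, 0], "delta_rot": [0, 0, 0]},
  {"dp": [0, 0, 0], "delta_rot": [0, 0, 0]},
  {"dp": [0, 0, 0], "delta_rot": [0, 0, 0]},
  {"dp": [0, 0, 0], "delta_rot": [0, 0, 0]},
  {"dp": [0, 0, 0], "delta_rot": [0, 0, 0]},
  {"dp": [0, 0, 0], "delta_rot": [0, 0, 0]},
  {"dp": [0, 0, 0], "delta_rot": [0, 0, 0]},
], grip=5, squeeze=20)

```text
t: 11.65
tool_pos: [0.5872, 0.0736, 0.0961]
eef_rot: [3.141, -0.0, 1.535]
wrist_force: [-1.8, -0.2, 5.5]
width: 0.0116
grasp_force: 19.8
```

```bash
python3 - <<'E'
from h import *
# lens refinement from earlier unobstructed frames: spot_point rays
c0=np.array([.5485,.1652,0]); y=np.radians(-2.2); Rz=np.array([[np.cos(y),-np.sin(y),0],[np.sin(y),np.cos(y),0],[0,0,1]])
for n in("scene","top"):
    optics.grab_frame(n)
    for r in optics.spot_point("lens",n)[:1]:
        a=(px2w(n,r["at"],.1)-c0)@Rz; b=(px2w(n,r["at"],1.)-c0)@Rz
        t=-a[1]/(b[1]-a[1]) if n=="scene" else (.172-a[2])/(b[2]-a[2]); print(n,r,(a+(b-a)*t).round(4))
    A=np.load(n+"4.npz"); P=(cloud(n,A["d"])-c0)@Rz
    m=(abs(P[...,1])<.012)&(P[...,0]>.17)&(P[...,0]<.24)&(P[...,2]>.13)&(P[...,2]<.21)
    q=np.c_[P[m]*1000,A["im"][m].max(-1)]; q=q[np.argsort(q[:,0])]; print(q[:16].round().tolist())
x0,z0=.0418,.1148
for L,h in((.203,.172),(.2,.165),(.21,.18)):
    print(L,h,"tilt",(np.pi/2+np.arctan2(h-.065,L))/2)
T=1.03
for k in range(1,11):
    t=T*k/10; print(k,(1000*(.065*np.cos(.873+t)-.065*np.cos(.873))).round(1),(1000*(.065*np.sin(.873+t)-.065*np.sin(.873))).round(1))
E
```

```text
scene {'at': [229.7, 215.1], 'p': 0.83} [0.2026 0.     0.1638]
[[203.0, -1.0, 179.0, 112.0], [204.0, 12.0, 175.0, 102.0], [204.0, 7.0, 178.0, 95.0], [204.0, 11.0, 163.0, 95.0], [205.0, 9.0, 177.0, 57.0], [205.0, 9.0, 173.0, 41.0], [206.0, 3.0, 180.0, 66.0], [206.0, -1.0, 181.0, 51.0], [207.0, 11.0, 168.0, 0.0], [207.0, 11.0, 172.0, 16.0], [207.0, 6.0, 180.0, 31.0], [208.0, -5.0, 178.0, 49.0], [208.0, 2.0, 180.0, 11.0], [208.0, 8.0, 177.0, 12.0], [209.0, 3.0, 178.0, 23.0], [209.0, 10.0, 176.0, 10.0]]
top {'at': [232.5, 134.8], 'p': 0.59} [ 0.204  -0.0111  0.172 ]
[[203.0, 6.0, 172.0, 43.0], [203.0, -7.0, 173.0, 54.0], [203.0, 2.0, 185.0, 47.0], [203.0, -3.0, 171.0, 65.0], [203.0, -0.0, 170.0, 50.0], [203.0, 9.0, 167.0, 48.0], [204.0, 5.0, 179.0, 23.0], [204.0, -4.0, 181.0, 43.0], [204.0, -1.0, 180.0, 61.0], [204.0, -9.0, 168.0, 23.0], [204.0, 9.0, 178.0, 26.0], [204.0, 3.0, 165.0, 51.0], [205.0, -7.0, 176.0, 35.0], [206.0, -10.0, 175.0, 20.0], [207.0, -1.0, 182.0, 44.0], [207.0, 5.0, 181.0, 20.0]]
0.203 0.172 tilt 1.0279415727738097
0.2 0.165 tilt 1.0172219678978514
0.21 0.18 tilt 1.035904856799243
1 -5.3 4.0
2 -11.1 7.5
3 -17.1 10.3
4 -23.4 12.6
5 -29.9 14.1
6 -36.6 15.0
7 -43.3 15.2
8 -49.9 14.7
9 -56.5 13.5
10 -63.0 11.6
```

Emit:
step_arm([
  {"dp": [0, -5.3, -4], "delta_rot": [0, 0, 0]},
  {"dp": [0, -11.1, -7.5], "delta_rot": [0, 0, 0]},
  {"dp": [0, -17.1, -10.3], "delta_rot": [0, 0, 0]},
  {"dp": [0, -23.4, -12.6], "delta_rot": [0, 0, 0]},
  {"dp": [0, -29.9, -14.1], "delta_rot": [0, 0, 0]},
  {"dp": [0, -36.6, -15], "delta_rot": [0, 0, 0]},
  {"dp": [0, -43.3, -15.2], "delta_rot": [0, 0, 0]},
  {"dp": [0, -49.9, -14.7], "delta_rot": [0, 0, 0]},
  {"dp": [0, -56.5, -13.5], "delta_rot": [0, 0, 0]},
  {"dp": [0, -63, -11.6], "delta_rot": [0, 0, 0]},
  {"dp": [0, -63, -11.6], "delta_rot": [0, 0, 0]},
  {"dp": [0, -63, -11.6], "delta_rot": [0, 0, 0]},
])

```text
t: 13.05
tool_pos: [0.5222, 0.076, 0.1068]
eef_rot: [-3.139, -0.0, 1.535]
wrist_force: [0.5, 3.8, 5.5]
width: 0.011
grasp_force: 20.6
```

```bash
python3 - <<'E'
from h import *
s=manip.state(); print({k:np.round(s[k],4).tolist() for k in("t","tool_pos","eef_rot","width","grasp_force","wrist_force","wrist_torque")})
c0=np.array([.5485,.1652,0]); y=np.radians(-2.2); Rz=np.array([[np.cos(y),-np.sin(y),0],[np.sin(y),np.cos(y),0],[0,0,1]])
print("tcp stand",((np.array(s["tool_pos"])-c0)@Rz).round(4))
ims=[]
for n in ("scene","top"):
    im,d=optics.grab_frame(n); np.savez(n+"5.npz",im=im,d=d); P=(cloud(n,d)-c0)@Rz*1000; i=im.astype(int)
    ims.append(cv2.resize(im[150:240,240:346] if n=="scene" else im[160:250,190:296],(395,335),interpolation=2))
    g=(abs(P[...,1])<14)&(abs(P[...,0])<50)&(P[...,2]>15)&(P[...,2]<140)
    print(n,"mirror pts",P[g].round()[::4].tolist())
    t=(P[...,2]>163)&(P[...,2]<180)&(abs(P[...,1])<33)&(abs(P[...,0])<27)&(i.min(-1)>110)
    f=P[t]; print("flask top",t.sum(),np.linalg.lstsq(np.c_[f[:,:2],np.ones(len(f))],f[:,2],rcond=None)[0].round(3),f.min(0).round(),f.max(0).round())
    h=(P[...,1]>-76)&(P[...,1]<-52)&(abs(P[...,0])<50)&(P[...,2]>90)&(P[...,2]<150); print("handle/lever",np.c_[P[h],i[h].max(-1)].round()[::2].tolist())
cv2.imwrite("pics/s5.png",np.hstack(ims)[...,::-1])
E
```

```text
{'t': 13.05, 'tool_pos': [0.5222, 0.076, 0.1068], 'eef_rot': [-3.1385, -0.0002, 1.5354], 'width': 0.011, 'grasp_force': 20.62, 'wrist_force': [0.4874, 3.8071, 5.4719], 'wrist_torque': [0.5208, 0.0224, -0.0573]}
tcp stand [-0.0229 -0.0901  0.1068]
scene mirror pts [[-0.0, -12.0, 66.0], [-1.0, -8.0, 65.0], [2.0, -3.0, 66.0], [5.0, -5.0, 61.0], [13.0, -9.0, 57.0], [4.0, -0.0, 60.0], [13.0, -9.0, 53.0], [7.0, 5.0, 61.0], [20.0, -4.0, 56.0], [12.0, 6.0, 60.0], [25.0, -7.0, 51.0], [17.0, 3.0, 56.0], [41.0, -13.0, 49.0], [27.0, -6.0, 49.0], [20.0, 7.0, 57.0], [41.0, -12.0, 46.0], [32.0, -4.0, 49.0], [23.0, 6.0, 53.0], [45.0, -13.0, 42.0], [34.0, -6.0, 43.0], [27.0, 7.0, 51.0], [43.0, -4.0, 45.0], [33.0, 5.0, 48.0], [24.0, 13.0, 50.0], [39.0, 8.0, 49.0], [27.0, 13.0, 47.0], [39.0, 13.0, 49.0], [42.0, 13.0, 41.0]]
flask top 231 [-4.50000e-02 -1.10000e-02  1.70446e+02] [-23. -33. 164.] [ 23.  33. 174.]
handle/lever [[-23.0, -76.0, 132.0, 2.0], [-19.0, -75.0, 130.0, 0.0], [-24.0, -71.0, 131.0, 57.0]]
top mirror pts [[-25.0, 14.0, 132.0]]
flask top 122 [-1.30000e-02 -5.20000e-02  1.72373e+02] [-24.   7. 165.] [ 22.  33. 179.]
handle/lever []
```

View pics/s5.png

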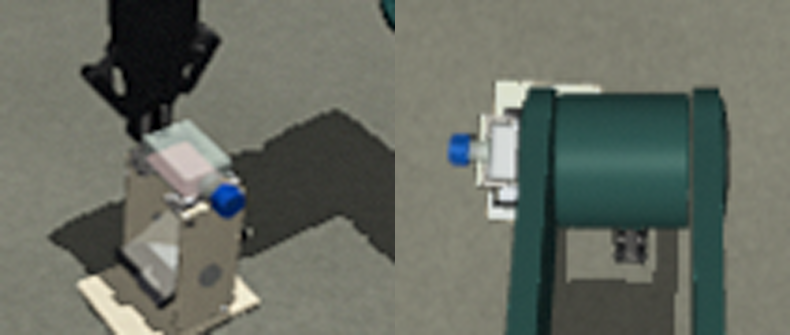

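The picture shows the flask seated with its cap out, and the mirror tilted up under it, held by the lever. The TCP puts the tilt at about 1.06; I want 1.026, so I ease back 2 mm.

Emit:
step_arm([
  {"dp": [0, 1, -0.3], "delta_rot": [0, 0, 0]},
  {"dp": [0, 2, -0.6], "delta_rot": [0, 0, 0]},
  {"dp": [0, 2, -0.6], "delta_rot": [0, 0, 0]},
  {"dp": [0, 2, -0.6], "delta_rot": [0, 0, 0]},
  {"dp": [0, 2, -0.6], "delta_rot": [0, 0, 0]},
  {"dp": [0, 2, -0.6], "delta_rot": [0, 0, 0]},
  {"dp": [0, 2, -0.6], "delta_rot": [0, 0, 0]},
  {"dp": [0, 2, -0.6], "delta_rot": [0, 0, 0]},
  {"dp": [0, 2, -0.6], "delta_rot": [0, 0, 0]},
  {"dp": [0, 2, -0.6], "delta_rot": [0, 0, 0]},
])

```text
t: 14.15
tool_pos: [0.5237, 0.076, 0.1074]
eef_rot: [-3.137, -0.0, 1.535]
wrist_force: [-1.1, 3.8, 6.6]
width: 0.0115
grasp_force: 20.7
```

```bash
python3 - <<'E'
from h import *
s=manip.state(); print({k:np.round(s[k],4).tolist() for k in("t","tool_pos","width","grasp_force","wrist_force")})
c0=np.array([.5485,.1652,0]); y=np.radians(-2.2); Rz=np.array([[np.cos(y),-np.sin(y),0],[np.sin(y),np.cos(y),0],[0,0,1]])
p=(np.array(s["tool_pos"])-c0)@Rz; print("tilt from tcp",np.arccos(p[0]/.065)-.873)
fs=[]
for k in range(4):
    im,d=optics.grab_frame("scene"); P=(cloud("scene",d)-c0)@Rz*1000
    g=(abs(P[...,1])<16)&(P[...,0]>-15)&(P[...,0]<36)&(P[...,2]>35)&(P[...,2]<90); fs.append(P[g])
f=np.vstack(fs); L=cv2.fitLine(f[:,[0,2]].astype(np.float32),cv2.DIST_HUBER,0,.01,.01).ravel(); print(len(f),L,"tilt from glass",np.pi/2-abs(np.arctan(L[1]/L[0])))
E
```

```text
{'t': 14.15, 'tool_pos': [0.5237, 0.076, 0.1074], 'width': 0.0115, 'grasp_force': 20.7268, 'wrist_force': [-1.0957, 3.8091, 6.6195]}
tilt from tcp 1.0323445087213312
393 [ 0.86596614 -0.5001027  18.039085   53.765003  ] tilt from glass 1.0470791
```

```bash
python3 -c "
from rig import manip
print(manip.finish_job())"
```

```text
the job is handed in; nothing more can be done
None
```

I handed the job in at about 14 s of the 51 s allowed: the flask is seated flat on the ledges with its neck out through the gap, and the gripper holds the lever with the mirror at about 1.03–1.05 rad against a target of about 1.03 (tolerance ±0.065); the hand-in call returned no verdict.

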